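# Set the dryer's belt tensioner

### The job

The dryer's belt tensioner on the counter has gone slack: when the round pad halfway along its spring arm is pressed straight down with 12 N, the pad should go down 8 mm (within 1 mm). Shift the sliding weight along its rail until that is so, prove it with a last steady press of 12 N (within 1 N) on the pad for about a second, then let the arm come back up and leave it. Never press the pad with more than 20 N, and do not disturb the things lying around it.

Things in the scene. Friction and masses are not known exactly. Their poses are not given: they have to be found in the camera images.
- tensioner: Belt tensioner: aluminium plate 375 x 100 x 8 mm bolted flat to the counter, immovable. Origin: on the counter, under the hinge (two steel cheeks 90 mm high); x along the plate, from the weight end (x = -180 mm) to the pulley end (x = +195 mm); z up. A beam tilts on the hinge, 78 mm above the counter: the spring arm towards +x, the weight rail towards -x, both over the plate's centre line (y = 0).
- spring_end (a point): Free end of the spring arm: a flat steel strip 24 mm wide, 3 mm thick, 172 mm long from the hinge, with a white plastic pulley (radius 16 mm) at this end. Point: on the strip's centre line, at its end; 78 mm above the counter when up. The beam's other half is the weight rail, 12 mm wide, also 172 mm long; its end rests on a rubber-topped post 76 mm high.
- press_pad: Round black pad (24 mm across, 3 mm thick, with a dome 14 mm across rising to 8 mm in its middle) fixed on top of the spring arm halfway along, 80 mm from the hinge axis. Origin: centre of its underside; the top of the dome is 8 mm above that, 87.5 mm above the counter while the arm is up. Only force on this pad counts as the press; the pad's way down is the deflection.
- leaf (a joint): Angle of the spring arm, rad: 0 = level, against its rest stop; grows as it is pressed down (pad: 80 mm per rad, so 8 mm = 0.10); hard stop 0.30. It does not move until the preload (from the sliding weight) is overcome, then gives 1 mm at the pad per further 0.8 N. The preload is 1 to 3.6 N at the pad as found, always too slack: find it by pressing.
- weight (a joint): Place of the sliding weight on its rail, m: 0 = 26 mm from the hinge axis, growing outwards (tensioner's -x) to 0.110; found between 0 and 0.010. Preload at the pad is proportional to the weight's distance from the hinge: about weight force x distance / 80 mm. Its mass differs each time, hidden: 0.35 to 0.77 kg. It takes 5 to 8 N to slide and stays where it is left.
- fin (a point): Grip point of the sliding weight: an upright steel fin on top of the dark steel block (30 x 50 x 40 mm, along tensioner x, y, z). The fin is 12 mm thick along the tensioner's x, 24 mm wide along its y; it stands from 103 to 139 mm above the counter; this point is on its centre line, 125 mm above the counter.
- detergent: Bystander: white detergent bottle, 90 mm across, 190 mm high, standing beyond the pulley end. Origin: centre of its underside.
- spare_wheel: Bystander: white plastic spare pulley, 44 mm across, 22 mm high, lying flat beyond the weight end. Origin: centre of its underside.
- driver: Bystander: screwdriver lying on the counter beside the plate, on its -y side. Origin: on its underside, in the middle.
- peg_cup: Bystander: white cup, 80 mm across, 90 mm high, standing empty beyond the weight end. Origin: centre of its underside.

How it is judged (in metres and radians):
On the way:
1. press the pad down with 11 to 13 N and find it 7 to 9 mm down (arm angle 0.0875 to 0.1125 rad), steady for half a second (contact force between press_pad and the fingers between 11 and 13 N and value of joint leaf between 0.0875 and 0.1125 rad), for 0.5 s.
At the end, for the whole second after the job is handed in: The arm is back up against its stop (angle under 0.012 rad, about 1 mm at the pad) and still; the weight has been shifted outwards to beyond 12 mm on its rail and stays there (value of joint leaf below 0.012 rad and value of joint weight above 0.012 m and velocity of joint leaf below 0.02 rad/s and velocity of joint weight below 0.002 m/s); the robot touches nothing.
It fails at once if the pad is pressed with more than 20 N (contact force between press_pad and the fingers above 20 N).
It fails at once if a bystander is shifted by more than 25 mm (distance of any of detergent, spare_wheel, driver, peg_cup from where it was at the start of the episode above 0.025 m).
It also fails if it takes over 72 s, if anything falls off the work surface, if the arm or the gripper's body presses on something with over 40 N, if the wrist force passes 120 N, or if a joint passes its speed limit or range.

### The arm

A 6-joint arm with a two-finger parallel gripper is mounted at the origin on the work surface. World frame = base frame: x ahead of the robot, y to its left, z up, the work surface at z = 0. Lengths are in m, angles in degrees, forces in N, time in s.
With the tool pointing down it reaches from about 0.425 to 0.95 m from the base axis. Payload 3.5 kg.
Tool frame: the origin (TCP) lies on the centre line of the jaws, within the pads' length; the fingertips stand 8 mm ahead of it and the grasp point (between the pads) lies 11 mm behind it (env.tips_ahead is the distance from the TCP to the fingertips, in m); x points along the fingers, y is the direction in which the jaws open and shut, and the axes are right-handed (so a half turn about x gives the same grasp; the last joint's range is limited). The gripper opens to 85 mm and grips with 20 to 120 N. Pads are 22 mm wide; open, the fingers measure 114 mm over their backs; the gripper's body (76 mm by 85 mm) begins 54 mm behind the grasp point. The pads swing forward as they close: fully open they stand 13 mm farther back than shut.
Start: joints at [-73.224, 16.404, 90.338, -0, 73.258, -8.594], TCP at [0.289, -0.61, 0.214] pointing down, gripper open.
Joint ranges: [-158.93, 158.93], [-51.34, 127.21], [12.03, 142.37], [-87.48, 267.48], [13.55, 161.25], [-162.69, 162.69]. Speed limits (degrees/s): [159.86, 159.86, 180, 180, 180, 180].

### API

Orientations are given as a 3x3 rotation matrix whose columns are the frame's x, y, z axes.
In Python, from plant import env gives the robot as it stands.
- The arm moves only by the tool jog_arm, never from a script. Its argument "plan" is a list of rows, each a list of 3 entries, a list of its own where there are three numbers: the opening, from -1 (shut) to 1 (fully open), so that 0 is half open, then the shift along the tool's x, y, z in m, then the turn, a rotation vector about the tool's x, y, z in rad. A call has 1 to 5 rows; each row shifts and turns the commanded pose from where the row before left it, along the tool's axes as they then stand; what a row does not reach is not made up. A row lasts 1/10 s, in which the tool goes at most 50 mm and 8.59 degrees, less where a joint would pass 70% of its speed; a pose out of reach is approached as far as the arm can. A call with a gripper value outside its range is refused whole. The fingers move at their own pace and stop on an object; "force" is the grip in N (left out, the last holds). Time passes only in rows, so rows that do not move let the fingers close. It gives the time, the measured TCP pose, the force and the opening at its end, in the units of the state.
- env.sense(): the state, without advancing time (a new reading comes with each control period).
- env.grab_frame(name): name is "scene" or "top"; returns the picture (400x640x3 uint8, red, green, blue); there is no depth.
- env.camera_model(name): a dict with "fx", "fy", "cx", "cy" (pixels), "k1" (the pictures are not rectified: a ray, as slopes to the right and down, at radius r is drawn at 1 + k1 r^2 times it, then the intrinsics apply), "R" (3x3) and "t" (3): a world point X has camera coordinates R X + t. Camera axes: x right, y down, z forward; pixel columns grow to the right and rows downward; lengths in m; the calibration is good to about 2 mm. A picture is of the moment at which its call begins. camera_model takes no time and is no camera call.
- env.hand_in(): hands the job in, once; it reports no verdict.
The state is a dict: "clock": time; "joints": joint angles; "dq": joint speeds; "joint_torque": joint torques, N m; "tool_pos": TCP position; "tool_rot": TCP orientation; "force": force on the tool from outside, world axes, zero at the start; "ft_torque": the same for the moment, N m; "opening": opening from 0.0 (shut) to 1.0 (fully open).
Only numpy, scipy, OpenCV 4.12 (cv2) and the standard library are available. Lean on these libraries where they do the work, as an engineer would, in place of code of your own. Each camera call takes 0.05 s, during which the arm holds its last target.

## Working session

There is one attempt and no reset: what is moved stays moved. The work goes in short steps, Python scripts to look and compute and a tool call to move; the robot and the scene stay as the last step left them, time stands still between calls to the robot, and variables do not carry over. Pictures are saved under pics/ and viewed, and the job is handed in when it is done.

Besides the shell and the picture viewer there is one more tool, called after "Call:" by a JSON object that holds its "op" and its "data". jog_arm: Moves the arm, as the interface text tells. Its arguments: {"type":"object","properties":{"plan":{"type":"array","items":{"type":"array"}},"force":{"type":"number"}},"required":["plan"]}

```bash
ls; mkdir -p pics
python3 - <<'E'
from plant import env
import cv2, numpy as np
s=env.sense()
print({k:np.round(v,4).tolist() for k,v in s.items()}, env.tips_ahead)
for n in("scene","top"):
    im=env.grab_frame(n); cv2.imwrite(f"pics/{n}0.png",im[...,::-1])
    c=env.camera_model(n); print(n,{k:np.round(v,4).tolist() for k,v in c.items()})
E
```

```text
pics
{'clock': 0.0, 'joints': [-73.2237, 16.454, 90.4235, -0.0002, 73.2542, -8.5946], 'dq': [0.013, -0.0673, 0.0026, -0.0211, 0.0561, 0.0887], 'joint_torque': [-0.0003, -40.5982, -29.2629, -0.0001, 0.0058, -0.0], 'tool_pos': [0.289, -0.6092, 0.2127], 'tool_rot': [[-0.0007, 0.4285, -0.9036], [0.0022, -0.9036, -0.4285], [-1.0, -0.0023, -0.0003]], 'force': [-0.9157, 0.3151, -0.3615], 'ft_torque': [-0.0008, -0.0096, -0.0002], 'opening': 0.9996} 0.008
scene {'fx': 518.6245, 'fy': 518.6245, 'cx': 317.5893, 'cy': 204.5796, 'k1': -0.0724, 'R': [[0.5358, 0.8443, -0.0015], [0.6628, -0.4216, -0.6188], [-0.5231, 0.3306, -0.7855]], 't': [-0.3777, -0.3465, 1.4116]}
top {'fx': 375.718, 'fy': 375.718, 'cx': 323.4573, 'cy': 199.7343, 'k1': -0.0076, 'R': [[-0.0207, -0.9997, -0.0128], [-0.9802, 0.0228, -0.1969], [0.1971, 0.0084, -0.9803]], 't': [0.0406, 0.637, 0.7753]}
```

View pics/scene0.png

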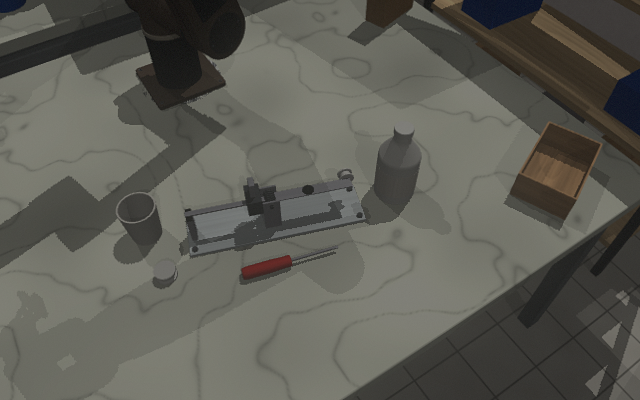

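View pics/top0.png

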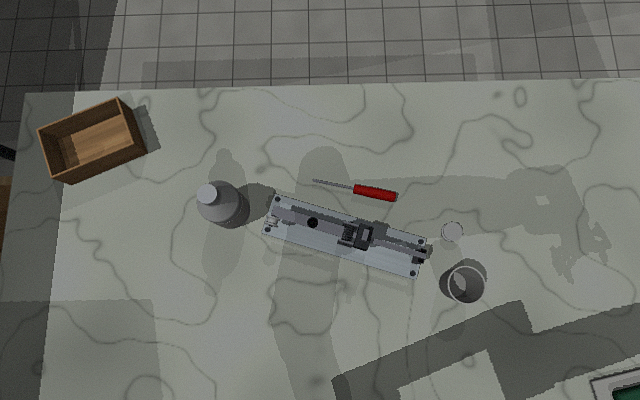

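The top view shows the plate with its corners near (275,192), (427,238), (416,279) and (262,232). The black pad is near (312,222), the weight near (358,236), and the wheel and cup are to the right. I'll zoom in on both pictures.

```bash
cat > h.py <<'E'
import numpy as np, cv2
from plant import env
def ray(n,uv):
    c=env.camera_model(n); K=np.array([[c['fx'],0,c['cx']],[0,c['fy'],c['cy']],[0,0,1.]])
    p=cv2.undistortPoints(np.array(uv,float).reshape(-1,1,2),K,np.array([c['k1'],0,0,0.])).reshape(-1,2)
    R=np.array(c['R']);t=np.array(c['t'])
    d=np.c_[p,np.ones(len(p))]@R
    return -R.T@t,d
def onz(n,uv,z):
    o,d=ray(n,uv); return o+d*((z-o[2])/d[:,2])[:,None]
def proj(n,X):
    c=env.camera_model(n); K=np.array([[c['fx'],0,c['cx']],[0,c['fy'],c['cy']],[0,0,1.]])
    R=np.array(c['R']);t=np.array(c['t'])
    return cv2.projectPoints(np.array(X,float).reshape(-1,1,3),cv2.Rodrigues(R)[0],t,K,np.array([c['k1'],0,0,0.]))[0].reshape(-1,2)
def two(a,b):
    o1,d1=ray("scene",[a]);o2,d2=ray("top",[b]);A=np.c_[d1[0],-d2[0]]
    s=np.linalg.lstsq(A,o2-o1,rcond=None)[0]
    p,q=o1+s[0]*d1[0],o2+s[1]*d2[0]; return (p+q)/2,np.linalg.norm(p-q)
E
python3 - <<'E'
import cv2
a=cv2.imread("pics/top0.png")[175:300,250:450]; cv2.imwrite("pics/topz.png",cv2.resize(a,None,fx=4,fy=4,interpolation=cv2.INTER_CUBIC))
a=cv2.imread("pics/scene0.png")[160:270,175:375]; cv2.imwrite("pics/scenez.png",cv2.resize(a,None,fx=4,fy=4,interpolation=cv2.INTER_CUBIC))
E
```

```text
(no output)
```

View pics/topz.png

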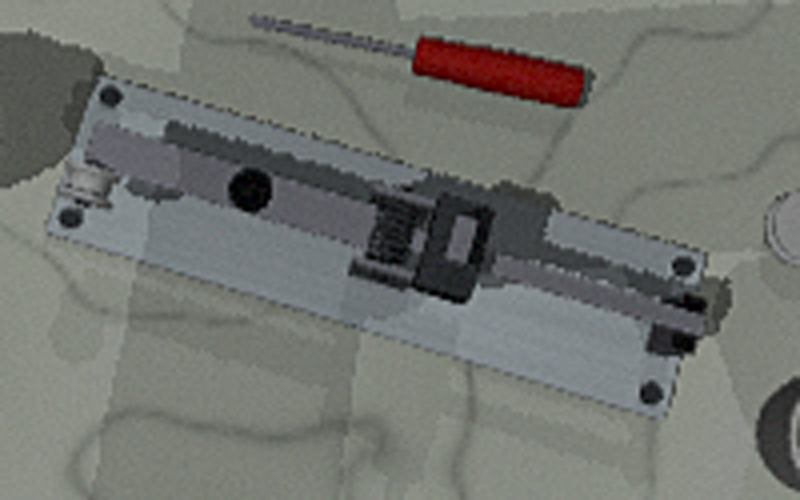

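View pics/scenez.png

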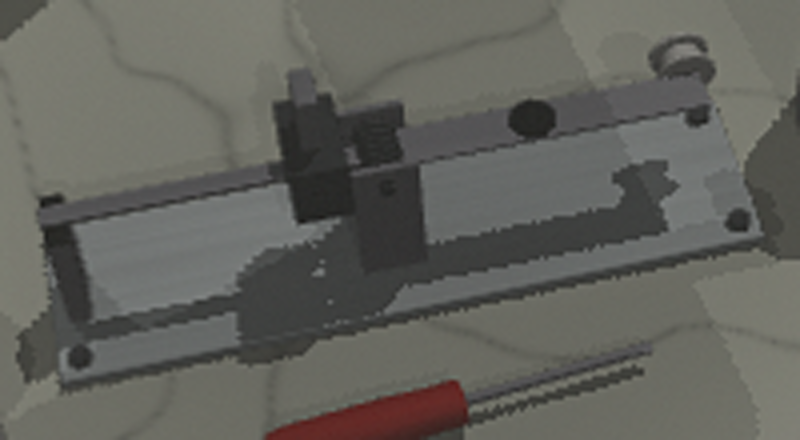

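Run:
```python
from h import *
np.set_printoptions(precision=4,suppress=True)
f=lambda L,o:[((u+.5)/4-.5+o[0],(v+.5)/4-.5+o[1]) for u,v in L]
C=onz("top",f([(100,73),(707,253),(663,418),(46,233)],(250,175)),.008)
print(C); print([np.linalg.norm(C[i]-C[(i+1)%4]) for i in range(4)])
px=((C[0]+C[3])/2)[:2]; nx=((C[1]+C[2])/2)[:2]   # pulley end, weight end
ax=(px-nx)/np.linalg.norm(px-nx); ctr=(px+nx)/2; org=ctr-ax*.0075
print("ax",ax,np.degrees(np.arctan2(ax[1],ax[0])),"org",org)
ay=np.array([-ax[1],ax[0]])
loc=lambda p:np.array([(p[:2]-org)@ax,(p[:2]-org)@ay,p[2]])
im=cv2.imread("pics/top0.png");
p=f([(250,190),(462,239)],(250,175)); 
print("pad",loc(onz("top",[p[0]],.083)[0]),onz("top",[p[0]],.083)[0]);print("fin",loc(onz("top",[p[1]],.139)[0]))
q=f([(532,118),(303,88)],(175,160))
print("scene pad",loc(onz("scene",[q[0]],.083)[0]))
for a,b in zip(q,p):
    X,e=two(a,b);print("two",X,e,loc(X))
print("bolts")
B=onz("top",f([(110,96),(683,266),(651,393),(70,217)],(250,175)),.01)
for b in B: print(loc(b))
for b in onz("scene",f([(80,357),(738,220),(697,115)],(175,160)),.01): print('s',loc(b))
for n,z,uv in(("peg_cup",.09,(466,284)),("wheel",.022,(452,231)),("det",.19,(207,194))): 
    X=onz("top",[uv],z)[0];print(n,X,loc(X))
```

```text
[[ 0.6684  0.1438  0.008 ]
 [ 0.5528 -0.2107  0.008 ]
 [ 0.4594 -0.1787  0.008 ]
 [ 0.573   0.1751  0.008 ]]
[np.float64(0.3728674057943195), np.float64(0.09871966453091383), np.float64(0.3715863355602242), np.float64(0.10042065775232986)]
ax [0.308  0.9514] 72.06326635758427 org [ 0.5611 -0.0247]
pad [0.0804 0.0006 0.083 ] [0.5852 0.0519 0.083 ]
fin [-0.0324  0.0007  0.139 ]
scene pad [0.0803 0.0001 0.083 ]
two [0.5853 0.052  0.0824] 1.091633497543581e-05 [0.0804 0.0006 0.0824]
two [ 0.5506 -0.0552  0.1386] 0.0004239281638976239 [-0.0322  0.0006  0.1386]
bolts
[ 0.1829 -0.0382  0.01  ]
[-0.1675 -0.0377  0.01  ]
[-0.1674  0.0379  0.01  ]
[0.1829 0.0373 0.01  ]
s [-0.1676 -0.0366  0.01  ]
s [ 0.1834 -0.0368  0.01  ]
s [0.1831 0.0389 0.01  ]
peg_cup [ 0.4485 -0.2636  0.09  ] [-0.2619  0.0335  0.09  ]
wheel [ 0.566  -0.2669  0.022 ] [-0.2289 -0.0792  0.022 ]
det [0.6286 0.2471 0.19  ] [0.2794 0.0194 0.19  ]
```

Both views agree to within 1 mm. The pad is at (0.585, 0.052), the fin is 32 mm from the hinge (so weight is about 6 mm), and the plate axis is at 72.06°. I'll turn the jaws to line up with the tensioner's x, shut them, and raise the tool slightly.

Call:
{"op": "jog_arm", "data": {"plan": [[-1,[-0.005,0,0],[0.145,0,0]],[-1,[-0.005,0,0],[0.145,0,0]],[-1,[-0.005,0,0],[0.145,0,0]],[-1,[-0.005,0,0],[0.145,0,0]],[-1,[-0.005,0,0],[0.145,0,0]]], "force": 40}}

```text
clock: 0.6
tool_pos: [0.2891, -0.6095, 0.2385]
tool_rot: [[-0.0, -0.284, -0.959], [0.001, -0.959, 0.284], [-1.0, -0.001, 0.001]]
force: [0.8, 0.1, -0.3]
opening: 0.147
```

```bash
cat >> h.py <<'E'
np.set_printoptions(precision=4,suppress=True)
AX=np.array([.308,.9514]);AX/=np.linalg.norm(AX);ORG=np.array([.5611,-.0247]);AY=np.array([-AX[1],AX[0]])
def W(x,y,z): return np.r_[ORG+x*AX+y*AY,z]
def go(x,y,z):
    s=env.sense();R=np.array(s['tool_rot']);p=np.array(s['tool_pos'])
    # want tool x=(0,0,-1), y=-AX
    yd=np.r_[-AX,0];xd=np.array([0,0,-1.]);Rd=np.c_[xd,yd,np.cross(xd,yd)]
    rv=cv2.Rodrigues(R.T@Rd)[0].ravel()
    d=p-np.r_[ORG,0]
    print('t',round(s['clock'],2),'p',p,'local',np.array([d[:2]@AX,d[:2]@AY,p[2]]),'F',np.array(s['force']),'open',round(float(s['opening']),3),'j',np.round(s['joints'],1))
    print('shift',R.T@(W(x,y,z)-p),'turn',rv)
E
python3 -c "
from h import *
go(.08,0,.2)"
```

```text
t 0.6 p [ 0.2891 -0.6095  0.2385] local [-0.6401  0.0786  0.2385] F [ 0.8349  0.0644 -0.2673] open 0.147 j [-73.2  15.4  89.    0.   75.7  33.3]
shift [ 0.0393 -0.7179 -0.0966] turn [0.0249 0.0008 0.0012]
```

Call:
{"op": "jog_arm", "data": {"plan": [[-1,[0,-0.047,-0.0064],[0.025,0,0]],[-1,[0,-0.047,-0.0064],[0,0,0]],[-1,[0,-0.047,-0.0064],[0,0,0]],[-1,[0,-0.047,-0.0064],[0,0,0]],[-1,[0,-0.047,-0.0064],[0,0,0]]]}}

```text
clock: 1.1
tool_pos: [0.39, -0.393, 0.2385]
tool_rot: [[-0.0, -0.303, -0.953], [0.001, -0.953, 0.303], [-1.0, -0.001, 0.001]]
force: [0.3, -0.5, 0.5]
opening: -0.004
```

Call:
{"op": "jog_arm", "data": {"plan": [[-1,[0,-0.047,-0.0064],[0,0,0]],[-1,[0,-0.047,-0.0064],[0,0,0]],[-1,[0,-0.047,-0.0064],[0,0,0]],[-1,[0,-0.047,-0.0064],[0,0,0]],[-1,[0,-0.047,-0.0064],[0,0,0]]]}}

```text
clock: 1.6
tool_pos: [0.4915, -0.1787, 0.2388]
tool_rot: [[-0.0, -0.303, -0.953], [0.0, -0.953, 0.303], [-1.0, -0.0, 0.0]]
force: [0.6, 0.0, -0.2]
opening: 0.001
```

```bash
python3 -c "
from h import *
go(.08,0,.12)"
```

```text
t 1.6 p [ 0.4915 -0.1787  0.2388] local [-0.168   0.0188  0.2388] F [ 0.5966  0.0033 -0.2196] open 0.001 j [-31.1  -4.1 110.    0.   74.1  76.5]
shift [ 0.1188 -0.2479 -0.0202] turn [0.0057 0.0003 0.0001]
```

Call:
{"op": "jog_arm", "data": {"plan": [[-1,[0,-0.045,-0.0035],[0.006,0,0]],[-1,[0,-0.045,-0.0035],[0,0,0]],[-1,[0,-0.045,-0.0035],[0,0,0]],[-1,[0,-0.045,-0.0035],[0,0,0]],[-1,[0.03,-0.043,-0.0035],[0,0,0]]]}}

```text
clock: 2.1
tool_pos: [0.5788, 0.026, 0.2148]
tool_rot: [[0.009, -0.307, -0.952], [-0.001, -0.952, 0.307], [-1.0, -0.002, -0.009]]
force: [0.9, -1.0, 0.9]
opening: -0.001
```

```bash
python3 -c "
from h import *
go(.08,0,.104)"
```

```text
t 2.1 p [0.5788 0.026  0.2148] local [ 0.0537 -0.0012  0.2148] F [ 0.9076 -0.9606  0.9335] open -0.001 j [ -7.5   4.1 104.4   0.   71.  100.4]
shift [ 0.1108 -0.0261  0.0022] turn [ 0.0006 -0.0093  0.0018]
```

Call:
{"op": "jog_arm", "data": {"plan": [[-1,[0.02,-0.024,0.0005],[0,0,0]],[-1,[0.04,0,0],[0,0,0]],[-1,[0.025,0,0],[0,0,0]],[-1,[0,0,0],[0,0,0]],[-1,[0,0,0],[0,0,0]]]}}

```text
clock: 2.6
tool_pos: [0.5823, 0.0471, 0.1255]
tool_rot: [[-0.001, -0.308, -0.951], [0.0, -0.951, 0.308], [-1.0, 0.0, 0.001]]
force: [0.0, 0.9, 0.2]
opening: 0.002
```

```bash
python3 -c "
from h import *
go(.08,0,.099)"
```

```text
t 2.6 p [0.5823 0.0471 0.1255] local [0.0749 0.0019 0.1255] F [0.0394 0.8678 0.2035] open 0.002 j [ -5.3  10.2 107.5  -0.   62.4 102.6]
shift [ 0.0265 -0.0051 -0.002 ] turn [-0.0002  0.001  -0.0003]
```

Call:
{"op": "jog_arm", "data": {"plan": [[-1,[0.013,-0.005,-0.002],[0,0,0]],[-1,[0.013,0,0],[0,0,0]],[-1,[0,0,0],[0,0,0]],[-1,[0,0,0],[0,0,0]]]}}

```text
clock: 3.0
tool_pos: [0.5857, 0.0513, 0.0993]
tool_rot: [[-0.001, -0.308, -0.951], [0.0, -0.951, 0.308], [-1.0, 0.0, 0.001]]
force: [-0.8, -0.2, 1.2]
opening: 0.001
```

```bash
cat >> h.py <<'E'
def avg(n=8):
    F=[];P=[];J=[]
    for i in range(n):
        env.grab_frame("top");s=env.sense();F.append(s['force']);P.append(s['tool_pos']);J.append(np.r_[s['joint_torque'],s['ft_torque']])
    F=np.array(F);P=np.array(P)
    d=P.mean(0)[:2]-ORG
    print('t',round(s['clock'],2),'F',F.mean(0),'sd',F.std(0),'Fz',F[:,2],'\nP',P.mean(0),'sd',P.std(0),'local',d@AX,d@AY,'tq',np.mean(J,0))
E
python3 -c "
from h import *
avg(10)
go(.08,0,.0955)"
```

```text
t 3.5 F [-0.147   0.0997  0.1276] sd [0.3286 0.4086 0.4298] Fz [ 0.7175  0.0581 -0.508   0.0302  0.4921 -0.1481 -0.5526  0.7339  0.3323
  0.1207] 
P [0.5862 0.0513 0.1   ] sd [0.0001 0.     0.0002] local 0.0799980983492326 -0.0005029378045033655 tq [  0.0007 -34.6592 -26.0599   0.0001   0.0012  -0.       0.0074  -0.0078
  -0.0172]
t 3.5 p [0.586  0.0513 0.0998] local [ 0.08   -0.0003  0.0998] F [-0.045  -0.5084  0.1207] open -0.002 j [ -4.9  12.5 107.8  -0.   59.7 103.1]
shift [0.0043 0.     0.0003] turn [-0.0001 -0.0003  0.0001]
```

Call:
{"op": "jog_arm", "data": {"plan": [[-1,[0.003,0,0],[0,0,0]],[-1,[0.003,0,0],[0,0,0]],[-1,[0.002,0,0],[0,0,0]],[-1,[0,0,0],[0,0,0]]]}}

```text
clock: 3.9
tool_pos: [0.5855, 0.0514, 0.0909]
tool_rot: [[-0.001, -0.308, -0.951], [0.0, -0.951, 0.308], [-1.0, 0.0, 0.001]]
force: [-0.8, -0.2, -0.2]
opening: -0.003
```

```bash
python3 -c "
from h import *
avg(10)"
```

```text
t 4.4 F [-0.0233  0.1645  0.0633] sd [0.3328 0.5229 0.4439] Fz [-0.0275  0.2273  0.9748  0.0705 -0.6441 -0.3248  0.1664 -0.3738  0.0022
  0.5615] 
P [0.586  0.0513 0.0916] sd [0.0001 0.     0.0002] local 0.07999240476675029 -0.00026082923114609295 tq [ -0.0005 -34.8783 -25.8412   0.       0.001    0.       0.0065  -0.011
   0.0044]
```

```bash
python3 -c "
from h import *
im=env.grab_frame('scene')[...,::-1];cv2.imwrite('pics/s1.png',cv2.resize(im[110:270,175:375],None,fx=4,fy=3.75,interpolation=cv2.INTER_CUBIC))
print(proj('scene',[W(.08,0,.0875),W(.08,0,.0836)]))"
```

```text
[[307.4626 187.775 ]
 [307.4946 189.0082]]
```

View pics/s1.png

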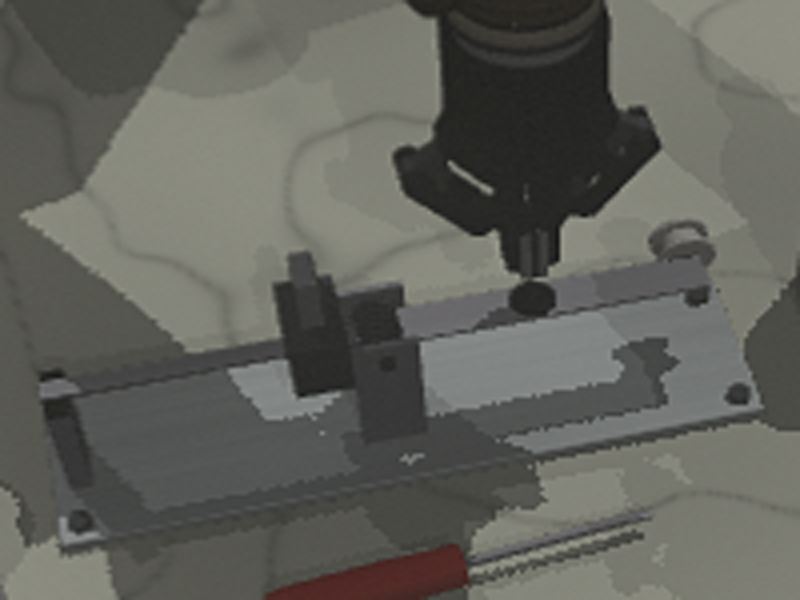

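The picture shows the fingertips at about (532,275), still slightly above the pad at (532,298). That agrees with zero force, so I'll creep down.

Call:
{"op": "jog_arm", "data": {"plan": [[-1,[0.002,0,0],[0,0,0]],[-1,[0.002,0,0],[0,0,0]],[-1,[0,0,0],[0,0,0]]]}}

```text
clock: 4.75
tool_pos: [0.5856, 0.0513, 0.087]
tool_rot: [[-0.001, -0.308, -0.951], [0.0, -0.951, 0.308], [-1.0, 0.0, 0.001]]
force: [0.1, -0.4, 0.1]
opening: -0.003
```

```bash
python3 -c "
from h import *
avg(3)
im=env.grab_frame('scene')[...,::-1];cv2.imwrite('pics/s2.png',cv2.resize(im[160:210,270:350],None,fx=10,fy=10,interpolation=cv2.INTER_CUBIC))"
```

```text
t 4.9 F [ 0.1899 -0.3496  0.1029] sd [0.2765 0.6909 0.087 ] Fz [0.0406 0.226  0.0422] 
P [0.5858 0.0513 0.0874] sd [0.0001 0.     0.0001] local 0.07994914130364104 -9.727286028932922e-05 tq [ -0.0007 -34.9608 -25.7015  -0.       0.0015   0.       0.0103   0.0044
  -0.003 ]
```

View pics/s2.png

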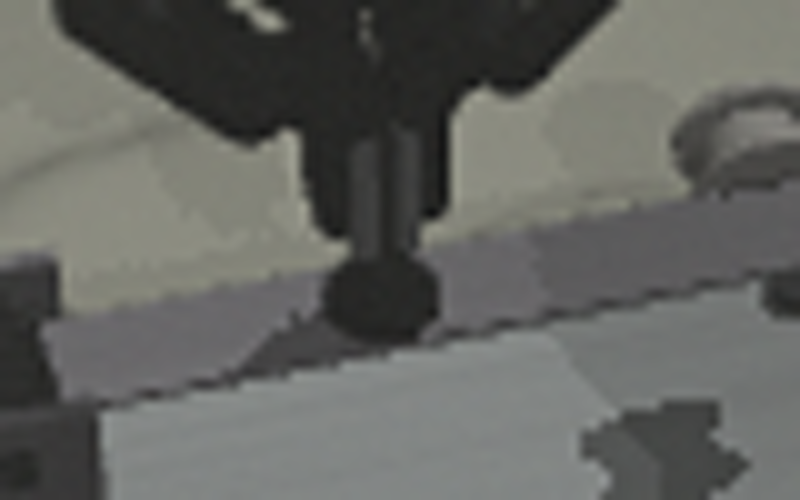

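```bash
python3 -c "
from h import *
for y in(-.011,0,.011):
  for z in(.08,.0875,.095,.10): print(y,z,proj('scene',[W(.08,y,z)])[0])
im=env.grab_frame('top')[...,::-1];cv2.imwrite('pics/t2.png',cv2.resize(im[175:300,250:450],None,fx=4,fy=4,interpolation=cv2.INTER_CUBIC))"
```

```text
-0.011 0.08 [308.8138 194.1698]
-0.011 0.0875 [308.7591 191.8121]
-0.011 0.095 [308.7038 189.4279]
-0.011 0.1 [308.6667 187.8234]
0 0.08 [307.524  190.1402]
0 0.0875 [307.4626 187.775 ]
0 0.095 [307.4004 185.3833]
0 0.1 [307.3586 183.774 ]
0.011 0.08 [306.2504 186.1609]
0.011 0.0875 [306.1824 183.7886]
0.011 0.095 [306.1136 181.3899]
0.011 0.1 [306.0673 179.776 ]
```

View pics/t2.png

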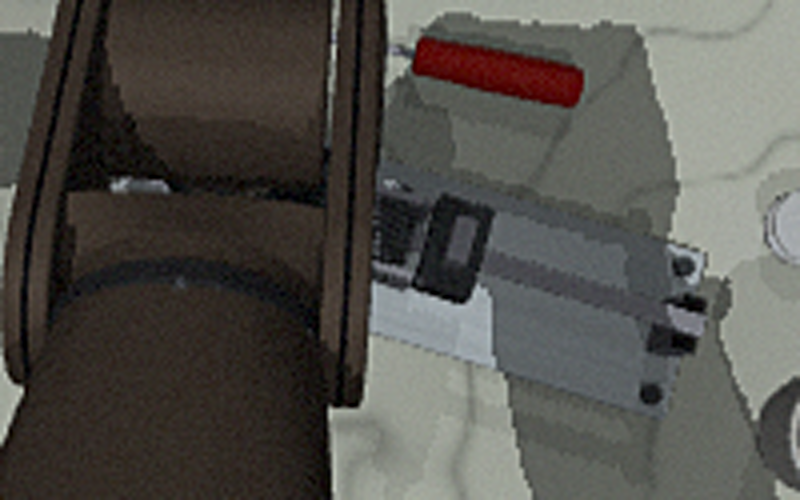

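```bash
python3 -c "
from h import *
print(proj('scene',[[0,0,0],[0,0,.02],[.1,.1,0],[.1,-.1,0]]))
s=env.sense();print(np.array(s['tool_rot']))
p=np.array(s['tool_pos']);R=np.array(s['tool_rot'])
for b in(-.065,-.1,-.15): print(b,proj('scene',[p+R@[b,0,0]])-[270,160])
im=env.grab_frame('scene')[...,::-1];cv2.imwrite('pics/s3.png',cv2.resize(im[0:220,120:400],None,fx=2.8,fy=2.7,interpolation=cv2.INTER_CUBIC))"
```

```text
[[180.1462  78.4836]
 [178.6646  72.582 ]
 [228.8493  85.2127]
 [159.2936 112.336 ]]
[[ 0.0001 -0.3081 -0.9514]
 [-0.     -0.9514  0.3081]
 [-1.     -0.     -0.0001]]
-0.065 [[36.9281  6.1781]]
-0.1 [[36.6027 -6.4117]]
-0.15 [[ 36.107  -25.6543]]
```

View pics/s3.png

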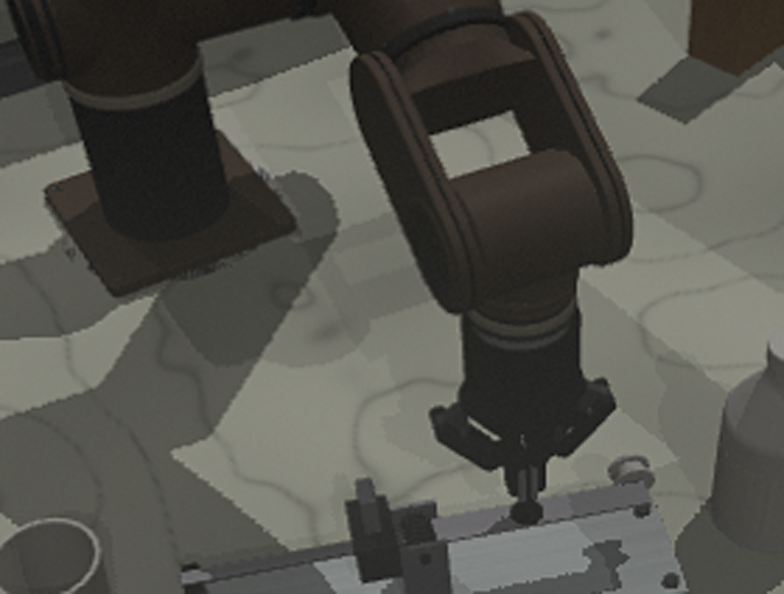

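The base lines up with the calibration, but the gripper's tips look higher in the image than the quoted 8 mm would put them. I'll find the contact height by feel.

Call:
{"op": "jog_arm", "data": {"plan": [[-1,[0.002,0,0],[0,0,0]],[-1,[0.002,0,0],[0,0,0]],[-1,[0,0,0],[0,0,0]]]}}

```text
clock: 5.35
tool_pos: [0.5856, 0.0513, 0.0831]
tool_rot: [[-0.001, -0.308, -0.951], [0.0, -0.951, 0.308], [-1.0, 0.0, 0.001]]
force: [-0.1, -0.2, 0.5]
opening: 0.002
```

```bash
python3 -c "
from h import *
avg(3)
im=env.grab_frame('scene')[...,::-1];cv2.imwrite('pics/s4.png',cv2.resize(im[160:210,270:350],None,fx=10,fy=10,interpolation=cv2.INTER_CUBIC))"
```

```text
t 5.5 F [0.0028 0.0421 0.2951] sd [0.5011 0.453  0.0666] Fz [0.3054 0.2089 0.371 ] 
P [0.5858 0.0513 0.0834] sd [0.0001 0.     0.0001] local 0.0799366430384411 -0.00011647964796694051 tq [  0.0002 -35.0451 -25.58     0.       0.0013   0.       0.0274   0.0041
   0.0209]
```

View pics/s4.png

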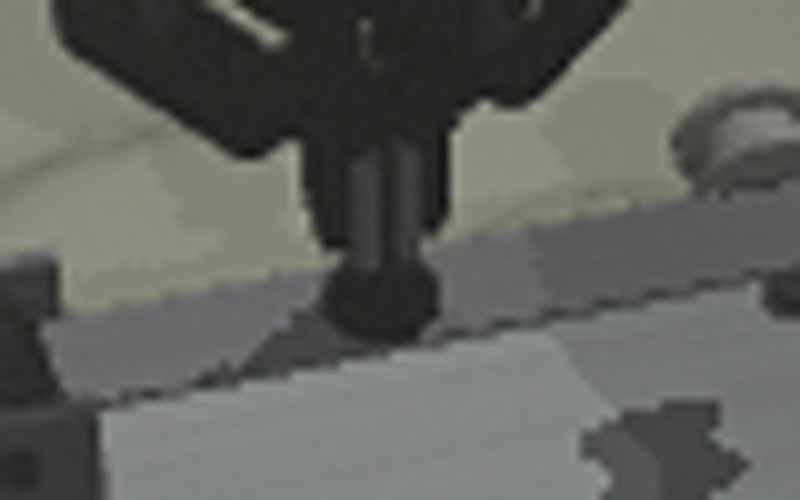

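The tips, now ending at about (383,268), are drawn over the pad's far edge, so they are above the pad and still not touching. I'll keep going in small steps.

Call:
{"op": "jog_arm", "data": {"plan": [[-1,[0.002,0,0],[0,0,0]],[-1,[0.001,0,0],[0,0,0]],[-1,[0,0,0],[0,0,0]]]}}

```text
clock: 5.85
tool_pos: [0.5858, 0.0513, 0.0803]
tool_rot: [[-0.001, -0.308, -0.951], [0.0, -0.951, 0.308], [-1.0, 0.0, 0.001]]
force: [-1.1, 0.0, -0.3]
opening: -0.002
```

```bash
python3 -c "
from h import *
avg(4)
im=env.grab_frame('scene')[...,::-1];cv2.imwrite('pics/s5.png',cv2.resize(im[160:210,270:350],None,fx=10,fy=10,interpolation=cv2.INTER_CUBIC))"
```

```text
t 6.05 F [ 0.0762 -0.0727 -0.1175] sd [0.1209 0.7372 0.4269] Fz [-0.658   0.1356  0.4333 -0.381 ] 
P [0.5859 0.0513 0.0805] sd [0.0001 0.     0.0001] local 0.07997656511898298 -0.00020801519361685208 tq [ -0.0002 -35.1219 -25.5038   0.       0.0012   0.      -0.0126  -0.0017
  -0.005 ]
```

View pics/s5.png

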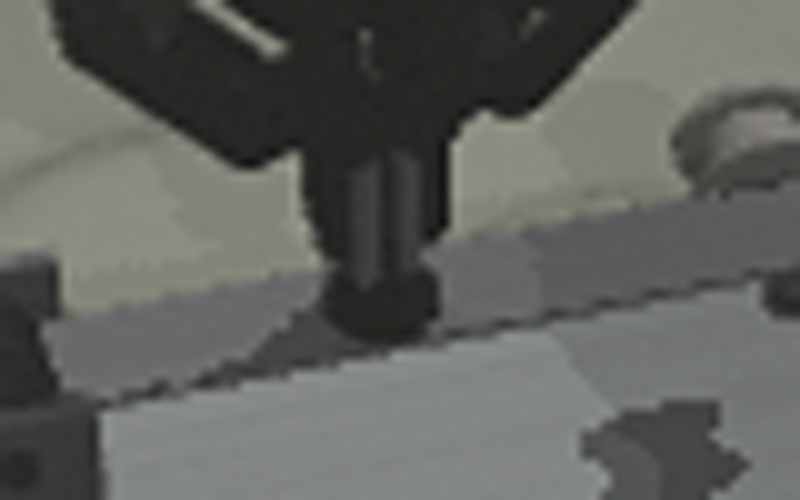

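Call:
{"op": "jog_arm", "data": {"plan": [[-1,[0.002,0,0],[0,0,0]],[-1,[0.002,0,0],[0,0,0]],[-1,[0,0,0],[0,0,0]]]}}

```text
clock: 6.4
tool_pos: [0.5856, 0.0514, 0.0761]
tool_rot: [[-0.001, -0.308, -0.951], [0.0, -0.951, 0.308], [-1.0, 0.0, 0.001]]
force: [0.0, -0.5, -0.9]
opening: -0.004
```

```bash
python3 -c "
from h import *
avg(4)"
```

```text
t 6.6 F [ 0.0159 -0.3026  0.2119] sd [0.6432 0.4503 0.6898] Fz [-0.2525  0.5948 -0.6242  1.1296] 
P [0.5859 0.0513 0.0764] sd [0.0001 0.     0.0001] local 0.07996630153174962 -0.00014000635397687047 tq [  0.0002 -35.1932 -25.3605   0.       0.0015  -0.       0.0197  -0.0139
   0.0193]
```

Call:
{"op": "jog_arm", "data": {"plan": [[-1,[0.002,0,0],[0,0,0]],[-1,[0.001,0,0],[0,0,0]],[-1,[0,0,0],[0,0,0]]]}}

```text
clock: 6.9
tool_pos: [0.5857, 0.0514, 0.0733]
tool_rot: [[-0.001, -0.308, -0.951], [0.0, -0.951, 0.308], [-1.0, 0.0, 0.001]]
force: [-0.5, -0.1, -0.5]
opening: -0.001
```

```bash
python3 -c "
from h import *
avg(4)
im=env.grab_frame('scene')[...,::-1];cv2.imwrite('pics/s6.png',cv2.resize(im[160:210,270:350],None,fx=10,fy=10,interpolation=cv2.INTER_CUBIC))"
```

```text
t 7.1 F [-0.1966  0.1422 -0.2803] sd [0.485  0.3228 0.2952] Fz [-0.7285 -0.0491 -0.3601  0.0162] 
P [0.5859 0.0513 0.0735] sd [0.0001 0.     0.0001] local 0.07997740245996361 -0.00020012434961711102 tq [ -0.0006 -35.2718 -25.2812   0.       0.0012   0.      -0.0044   0.0032
   0.0292]
```

View pics/s6.png

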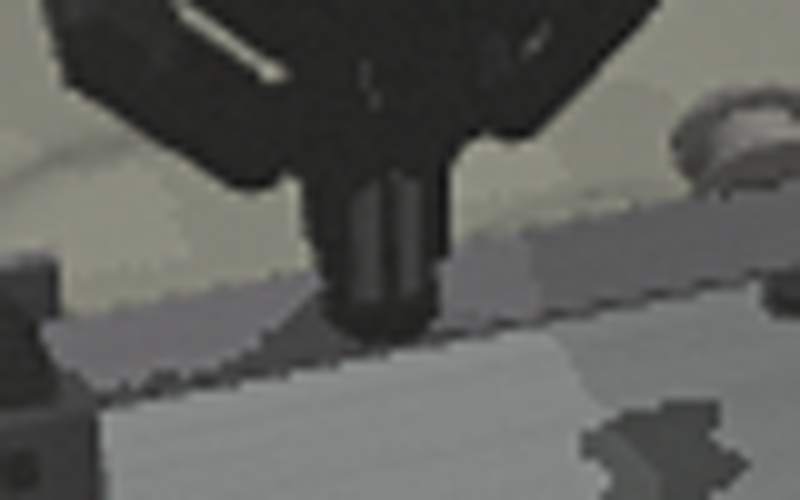

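The tip edge, now at about (385,305), should touch near 318 in this zoom. That means about 4 mm more.

Call:
{"op": "jog_arm", "data": {"plan": [[-1,[0.0015,0,0],[0,0,0]],[-1,[0.0015,0,0],[0,0,0]],[-1,[0,0,0],[0,0,0]]]}}

```text
clock: 7.45
tool_pos: [0.5859, 0.0513, 0.0704]
tool_rot: [[-0.0, -0.308, -0.951], [-0.0, -0.951, 0.308], [-1.0, 0.0, 0.0]]
force: [-0.1, 0.1, 0.5]
opening: -0.002
```

```bash
python3 -c "
from h import *
avg(5)"
```

```text
t 7.7 F [-0.2522  0.0527  0.0273] sd [0.3927 0.3179 0.1798] Fz [ 0.0311  0.2593  0.1843 -0.2239 -0.1142] 
P [0.5859 0.0513 0.0705] sd [0. 0. 0.] local 0.07996482951247078 -0.00018172350099621097 tq [ -0.0018 -35.3535 -25.2084   0.0002  -0.0028   0.       0.0328   0.0045
  -0.0015]
```

Call:
{"op": "jog_arm", "data": {"plan": [[-1,[0.001,0,0],[0,0,0]],[-1,[0.001,0,0],[0,0,0]],[-1,[0,0,0],[0,0,0]]]}}

```text
clock: 8.0
tool_pos: [0.5861, 0.0514, 0.0689]
tool_rot: [[0.0, -0.308, -0.951], [0.0, -0.951, 0.308], [-1.0, -0.0, -0.0]]
force: [-0.9, 0.2, 2.9]
opening: -0.003
```

```bash
python3 -c "
from h import *
avg(5)
im=env.grab_frame('scene')[...,::-1];cv2.imwrite('pics/s7.png',cv2.resize(im[160:210,270:350],None,fx=10,fy=10,interpolation=cv2.INTER_CUBIC))"
```

```text
t 8.25 F [-0.3669  0.8164  2.5172] sd [0.3292 0.7603 0.195 ] Fz [2.5963 2.4616 2.1632 2.6627 2.7021] 
P [0.5861 0.0514 0.0689] sd [0. 0. 0.] local 0.08011373867586534 -0.00038275638240917127 tq [ -0.3797 -34.0466 -24.3473  -0.1146  -0.1552   0.       0.1188   0.0814
  -0.0028]
```

View pics/s7.png

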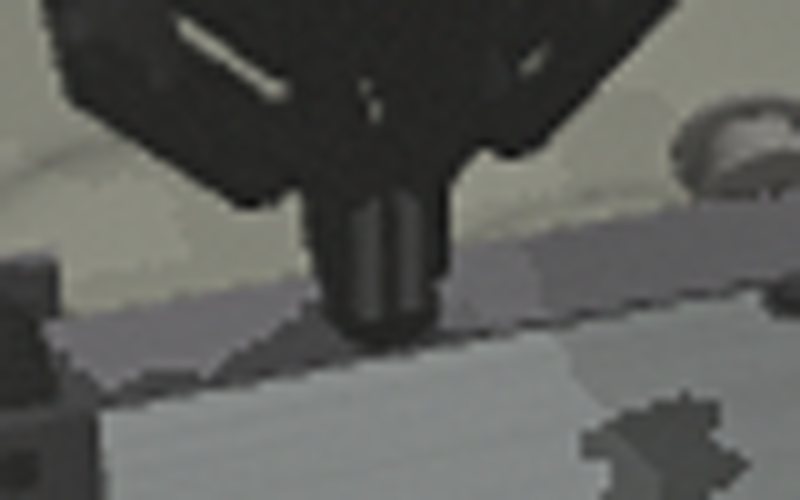

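Contact at last: 2.5 N at TCP z = 0.0689. The pulley has dipped slightly too. The real tip therefore sits about 17 mm behind the quoted TCP instead of 8 mm ahead. I'll press on to get the force/deflection line.

Call:
{"op": "jog_arm", "data": {"plan": [[-1,[0.001,0,0],[0,0,0]],[-1,[0.001,0,0],[0,0,0]],[-1,[0.001,0,0],[0,0,0]],[-1,[0,0,0],[0,0,0]]]}}

```text
clock: 8.7
tool_pos: [0.5862, 0.0516, 0.0658]
tool_rot: [[0.001, -0.308, -0.951], [0.0, -0.951, 0.308], [-1.0, -0.001, -0.0]]
force: [-0.4, 2.0, 4.8]
opening: 0.003
```

```bash
python3 -c "
from h import *
avg(10)"
```

```text
t 9.2 F [-0.3481  2.3864  4.7562] sd [0.3871 0.5316 0.5592] Fz [5.5813 4.7655 4.6766 4.2066 4.8171 5.6283 4.3044 3.7068 4.9006 4.9746] 
P [0.5862 0.0515 0.0658] sd [0. 0. 0.] local 0.08023241550373003 -0.0004039787394525326 tq [ -1.5028 -32.7237 -23.1315  -0.5199  -0.1563  -0.0026   0.4461   0.0647
   0.0197]
```

Call:
{"op": "jog_arm", "data": {"plan": [[-1,[0.001,0,0],[0,0,0]],[-1,[0.001,0,0],[0,0,0]],[-1,[0.001,0,0],[0,0,0]],[-1,[0.001,0,0],[0,0,0]],[-1,[0,0,0],[0,0,0]]]}}

```text
clock: 9.7
tool_pos: [0.5863, 0.0516, 0.0622]
tool_rot: [[0.001, -0.308, -0.951], [0.001, -0.951, 0.308], [-1.0, -0.001, -0.0]]
force: [-1.5, 3.5, 8.0]
opening: -0.002
```

```bash
python3 -c "
from h import *
avg(10)"
```

```text
t 10.2 F [-1.1107  3.4488  7.8304] sd [0.4193 0.4935 0.5318] Fz [7.9123 7.2588 7.713  7.957  7.0026 8.1929 7.8482 8.2224 7.2769 8.9204] 
P [0.5863 0.0516 0.0623] sd [0. 0. 0.] local 0.08037048527500026 -0.00045062494897080135 tq [ -2.0186 -31.4736 -22.3688  -0.6731  -0.3783  -0.0033   0.595    0.2166
  -0.0099]
```

Call:
{"op": "jog_arm", "data": {"plan": [[-1,[-0.002,0,0],[0,0,0]],[-1,[-0.002,0,0],[0,0,0]],[-1,[-0.0025,0,0],[0,0,0]],[-1,[-0.0015,0,0],[0,0,0]],[-1,[0,0,0],[0,0,0]]]}}

```text
clock: 10.7
tool_pos: [0.5859, 0.051, 0.0694]
tool_rot: [[-0.0, -0.308, -0.951], [-0.0, -0.951, 0.308], [-1.0, 0.0, -0.0]]
force: [0.4, 1.4, 2.8]
opening: -0.0
```

```bash
python3 -c "
from h import *
avg(6)"
```

```text
t 11.0 F [0.7421 0.8382 2.5064] sd [0.4738 0.2571 0.4212] Fz [2.9937 2.0355 2.4977 1.9898 2.4381 3.0838] 
P [0.5859 0.0511 0.0693] sd [0. 0. 0.] local 0.07973405313104594 -0.00023771044246486943 tq [ -0.5297 -34.064  -23.7456  -0.225    0.1875  -0.0023   0.1771  -0.153
  -0.0028]
```

Call:
{"op": "jog_arm", "data": {"plan": [[-1,[-0.0006,0,0],[0,0,0]],[-1,[0,0,0],[0,0,0]],[-1,[0,0,0],[0,0,0]]]}}

```text
clock: 11.3
tool_pos: [0.5859, 0.0511, 0.0701]
tool_rot: [[-0.0, -0.308, -0.951], [-0.0, -0.951, 0.308], [-1.0, 0.0, 0.0]]
force: [0.6, -0.6, 1.8]
opening: -0.0
```

```bash
python3 -c "
from h import *
avg(6)"
```

```text
t 11.6 F [ 0.3814 -0.1158  1.56  ] sd [0.3585 0.4141 0.5445] Fz [1.7362 0.8448 2.3297 2.0927 0.9931 1.3637] 
P [0.5859 0.0512 0.0701] sd [0. 0. 0.] local 0.07979046534180696 -0.00019701240023390024 tq [  0.192  -34.4078 -24.0924   0.0398   0.1773  -0.0009  -0.0296  -0.1259
   0.0042]
```

Call:
{"op": "jog_arm", "data": {"plan": [[-1,[-0.0004,0,0],[0,0,0]],[-1,[0,0,0],[0,0,0]],[-1,[0,0,0],[0,0,0]]]}}

```text
clock: 11.9
tool_pos: [0.5855, 0.0514, 0.0703]
tool_rot: [[-0.001, -0.308, -0.951], [0.0, -0.951, 0.308], [-1.0, 0.0, 0.001]]
force: [0.5, -0.3, 0.6]
opening: -0.0
```

```bash
python3 -c "
from h import *
avg(6)"
```

```text
t 12.2 F [-0.1606  0.0073  0.2154] sd [0.7493 0.4812 0.5468] Fz [-0.6048  0.0975  1.2609  0.2598  0.1166  0.1623] 
P [0.5856 0.0514 0.0703] sd [0. 0. 0.] local 0.07992580595739304 0.00010613526208169043 tq [  0.0772 -35.25   -25.1356   0.0294  -0.0098   0.0002  -0.0206   0.0238
  -0.0074]
```

The contact height is z0 = 0.0702, the slope is about 0.8 N/mm and the preload is about 1.45 N. The fin therefore needs to go about 124 mm from the hinge, an outward shift of about 92 mm. I'll go over to the fin and allow for the tip offset.

Call:
{"op": "jog_arm", "data": {"plan": [[-1,[-0.03,0,0],[0,0,0]],[-0.3,[-0.045,0.01,0],[0,0,0]],[-0.3,[0,0.04,0],[0,0,0]],[-0.3,[0,0.04,0],[0,0,0]],[-0.3,[0,0.022,0],[0,0,0]]]}}

```text
clock: 12.7
tool_pos: [0.5508, -0.0571, 0.1461]
tool_rot: [[0.001, -0.309, -0.951], [-0.001, -0.951, 0.309], [-1.0, 0.0, -0.001]]
force: [0.2, 0.4, -0.9]
opening: 0.35
```

Call:
{"op": "jog_arm", "data": {"plan": [[-0.3,[0,0,0],[0,0,0]],[-0.3,[0,0,0],[0,0,0]]]}}

```text
clock: 12.9
tool_pos: [0.5513, -0.0553, 0.1455]
tool_rot: [[-0.0, -0.309, -0.951], [0.001, -0.951, 0.309], [-1.0, -0.001, 0.0]]
force: [0.2, 0.1, -0.3]
opening: 0.345
```

```bash
python3 -c "
from h import *
go(-.0323,0,.091)
im=env.grab_frame('scene')[...,::-1];cv2.imwrite('pics/s8.png',cv2.resize(im[110:240,175:375],None,fx=4,fy=4,interpolation=cv2.INTER_CUBIC))"
```

```text
t 12.9 p [ 0.5513 -0.0553  0.1455] local [-0.0321 -0.0001  0.1455] F [ 0.23    0.1495 -0.302 ] open 0.345 j [-16.2   5.1 110.9   0.   64.   91.8]
shift [0.0545 0.0002 0.0001] turn [-0.0013  0.0002  0.0005]
```

View pics/s8.png

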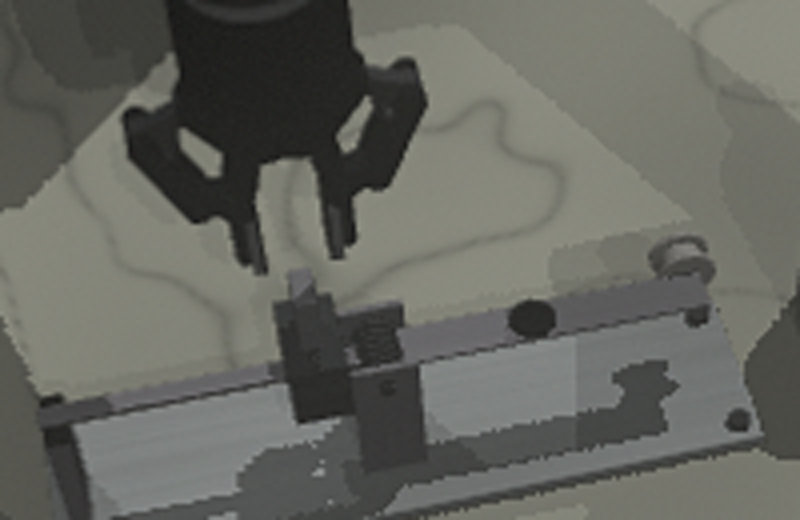

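The jaw tips at (265,270) and (340,258) straddle the fin at (302,275), so the jaws are centred. Descending.

Call:
{"op": "jog_arm", "data": {"plan": [[-0.3,[0.018,0,0],[0,0,0]],[-0.3,[0.018,0,0],[0,0,0]],[-0.3,[0.01,0,0],[0,0,0]],[-0.3,[0.006,0,0],[0,0,0]],[-0.3,[0,0,0],[0,0,0]]]}}

```text
clock: 13.45
tool_pos: [0.5511, -0.0545, 0.0927]
tool_rot: [[-0.002, -0.307, -0.952], [0.001, -0.952, 0.307], [-1.0, -0.0, 0.002]]
force: [0.9, -0.9, -0.6]
opening: 0.349
```

```bash
python3 -c "
from h import *
go(-.0323,0,.091)
im=env.grab_frame('scene')[...,::-1];cv2.imwrite('pics/s9.png',cv2.resize(im[110:240,175:375],None,fx=4,fy=4,interpolation=cv2.INTER_CUBIC))"
```

```text
t 13.45 p [ 0.5511 -0.0545  0.0927] local [-0.0314  0.0004  0.0927] F [ 0.8777 -0.9304 -0.5757] open 0.349 j [-16.1   8.9 112.8   0.   58.4  91.7]
shift [ 0.0017  0.0009 -0.0004] turn [0.0008 0.0018 0.    ]
```

View pics/s9.png

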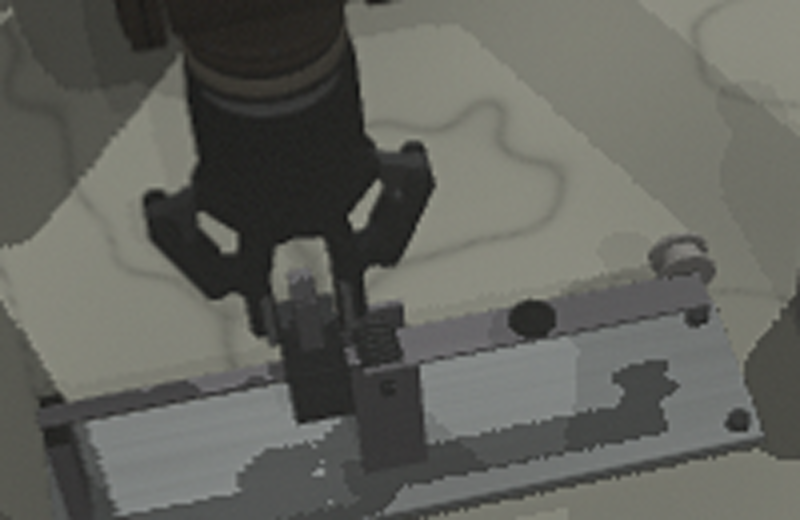

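Call:
{"op": "jog_arm", "data": {"plan": [[-1,[0,0,0],[0,0,0]],[-1,[0,0,0],[0,0,0]],[-1,[0,0,0],[0,0,0]],[-1,[0,0,0],[0,0,0]]], "force": 35}}

```text
clock: 13.9
tool_pos: [0.5522, -0.0554, 0.0946]
tool_rot: [[0.002, -0.308, -0.951], [-0.0, -0.951, 0.308], [-1.0, -0.0, -0.002]]
force: [0.1, 0.1, 2.6]
opening: 0.135
```

```bash
python3 -c "
from h import *
go(-.124,0,.0925)"
```

```text
t 13.9 p [ 0.5522 -0.0554  0.0946] local [-0.0319 -0.001   0.0946] F [0.1353 0.1215 2.6273] open 0.135 j [-16.2   8.8 112.7   0.   58.4  91.7]
shift [0.0021 0.0921 0.0009] turn [-0.0005 -0.0019  0.0004]
```

The jaws have gripped the fin: the opening of 0.135 is about 11.5 mm. Sliding it outwards.

Call:
{"op": "jog_arm", "data": {"plan": [[-1,[-0.0005,0.008,0],[0,0,0]],[-1,[0,0.016,0],[0,0,0]],[-1,[0,0.02,0],[0,0,0]],[-1,[0,0.02,0],[0,0,0]],[-1,[0,0.016,0],[0,0,0]]]}}

```text
clock: 14.4
tool_pos: [0.5276, -0.1305, 0.0946]
tool_rot: [[0.003, -0.309, -0.951], [0.003, -0.951, 0.309], [-1.0, -0.004, -0.002]]
force: [3.8, 7.2, 1.0]
opening: 0.134
```

```bash
python3 -c "
from h import *
go(-.124,0,.0945)"
```

```text
t 14.4 p [ 0.5276 -0.1305  0.0946] local [-0.1109 -0.0007  0.0946] F [3.8085 7.1743 0.9735] open 0.134 j [-24.7   7.4 114.3   0.3  58.2  83.1]
shift [0.0001 0.0131 0.0007] turn [-0.0011 -0.0019  0.004 ]
```

Call:
{"op": "jog_arm", "data": {"plan": [[-1,[0,0.007,0],[0,0,0]],[-1,[0,0.005,0],[0,0,0]],[-1,[0,0,0],[0,0,0]],[-1,[0,0,0],[0,0,0]]]}}

```text
clock: 14.8
tool_pos: [0.5236, -0.1429, 0.0946]
tool_rot: [[0.001, -0.308, -0.951], [-0.001, -0.951, 0.308], [-1.0, 0.0, -0.001]]
force: [1.0, 0.0, 3.0]
opening: 0.129
```

```bash
python3 -c "
from h import *
go(-.124,0,.0945)"
```

```text
t 14.8 p [ 0.5236 -0.1429  0.0946] local [-0.124  -0.0007  0.0946] F [0.9714 0.0241 3.0255] open 0.129 j [-26.    7.4 114.4  -0.   58.2  82. ]
shift [ 0.0001 -0.      0.0007] turn [-0.0003 -0.0014 -0.0002]
```

Call:
{"op": "jog_arm", "data": {"plan": [[-0.3,[0,0,0],[0,0,0]],[-0.3,[0,0,0],[0,0,0]],[-0.3,[-0.02,0,0],[0,0,0]],[-0.3,[-0.03,0,0],[0,0,0]],[-1,[-0.01,-0.02,0],[0,0,0]]]}}

```text
clock: 15.3
tool_pos: [0.5302, -0.1257, 0.1568]
tool_rot: [[0.003, -0.31, -0.951], [-0.003, -0.951, 0.31], [-1.0, 0.002, -0.004]]
force: [0.6, 0.1, 0.7]
opening: 0.196
```

Call:
{"op": "jog_arm", "data": {"plan": [[-1,[0,-0.045,0],[0,0,0]],[-1,[0,-0.045,0],[0,0,0]],[-1,[0,-0.045,0],[0,0,0]],[-1,[0,-0.04,0],[0,0,0]],[-1,[0.025,-0.009,0],[0,0,0]]]}}

```text
clock: 15.8
tool_pos: [0.5892, 0.0546, 0.1325]
tool_rot: [[0.008, -0.304, -0.953], [-0.0, -0.953, 0.304], [-1.0, -0.002, -0.008]]
force: [0.1, -0.0, 0.2]
opening: 0.001
```

```bash
python3 -c "
from h import *
go(.08,0,.073)
im=env.grab_frame('scene')[...,::-1];cv2.imwrite('pics/s10.png',cv2.resize(im[110:240,175:375],None,fx=4,fy=4,interpolation=cv2.INTER_CUBIC))"
```

```text
t 15.8 p [0.5892 0.0546 0.1325] local [ 0.0841 -0.0023  0.1325] F [ 0.1286 -0.047   0.2014] open 0.001 j [ -4.5  10.3 106.5   0.   62.7 103.2]
shift [0.0595 0.0042 0.0028] turn [ 0.0042 -0.0077  0.0021]
```

View pics/s10.png

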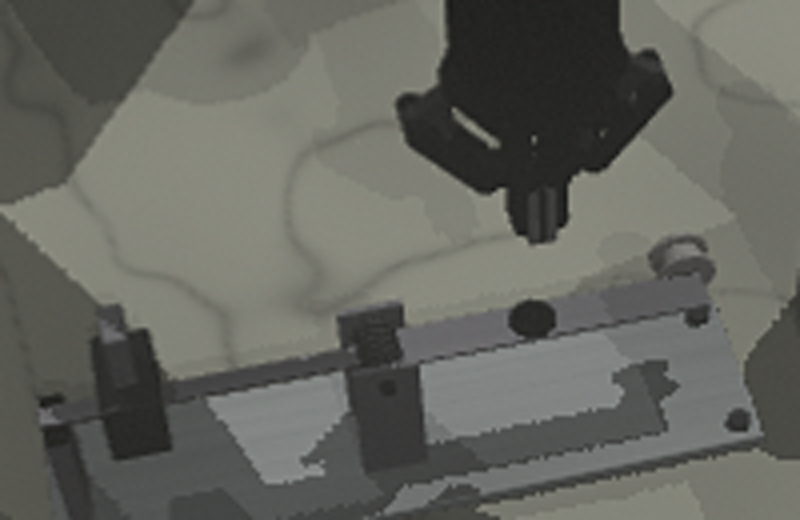

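The weight is out at its new place, with the fin at (110,320), and the arm is up. Descending onto the pad.

Call:
{"op": "jog_arm", "data": {"plan": [[-1,[0.02,0.0005,0],[0,0,0]],[-1,[0.02,0,0],[0,0,0]],[-1,[0.01,0,0],[0,0,0]],[-1,[0,0,0],[0,0,0]],[-1,[0,0,0],[0,0,0]]]}}

```text
clock: 16.35
tool_pos: [0.5859, 0.0504, 0.0795]
tool_rot: [[0.0, -0.309, -0.951], [-0.0, -0.951, 0.309], [-1.0, 0.0, -0.0]]
force: [0.0, 0.3, -0.1]
opening: -0.001
```

```bash
python3 -c "
from h import *
go(.08,0,.0702)"
```

```text
t 16.35 p [0.5859 0.0504 0.0795] local [ 0.0791 -0.0005  0.0795] F [ 0.0483  0.295  -0.1484] open -0.001 j [ -5.   14.  108.4  -0.   57.6 103. ]
shift [ 0.0093 -0.0009  0.0005] turn [-0.0006 -0.0001 -0.0002]
```

Call:
{"op": "jog_arm", "data": {"plan": [[-1,[0.004,-0.001,0.0005],[0,0,0]],[-1,[0.004,0,0],[0,0,0]],[-1,[0.003,0,0],[0,0,0]],[-1,[0.001,0,0],[0,0,0]],[-1,[0,0,0],[0,0,0]]]}}

```text
clock: 16.85
tool_pos: [0.5863, 0.052, 0.0686]
tool_rot: [[0.001, -0.308, -0.951], [-0.0, -0.951, 0.308], [-1.0, -0.0, -0.001]]
force: [-2.5, 0.6, 6.2]
opening: 0.001
```

```bash
python3 -c "
from h import *
avg(6)"
```

```text
t 17.15 F [-2.1376  0.5733  6.4218] sd [0.4251 0.4061 0.2734] Fz [6.5677 6.7167 6.2973 5.8848 6.6092 6.4551] 
P [0.5863 0.052  0.0688] sd [0. 0. 0.] local 0.08071489020364928 -0.0003567709572561144 tq [ -0.2393 -32.0513 -23.524   -0.0046  -0.5838   0.0012   0.0283   0.4174
  -0.0048]
```

Call:
{"op": "jog_arm", "data": {"plan": [[-1,[0.0015,0,0],[0,0,0]],[-1,[0.0015,0,0],[0,0,0]],[-1,[0.0015,0,0],[0,0,0]],[-1,[0,0,0],[0,0,0]]]}}

```text
clock: 17.55
tool_pos: [0.5865, 0.0522, 0.0649]
tool_rot: [[0.001, -0.308, -0.951], [0.0, -0.951, 0.308], [-1.0, -0.001, -0.001]]
force: [-4.2, 0.6, 9.2]
opening: -0.001
```

```bash
python3 -c "
from h import *
avg(6)"
```

```text
t 17.85 F [-3.4445  1.1371  9.1558] sd [0.3787 0.5392 0.3798] Fz [9.2147 9.5836 9.0213 8.5815 9.6584 8.8755] 
P [0.5864 0.0522 0.065 ] sd [0. 0. 0.] local 0.08099020291126026 -0.0004109647653176757 tq [ -0.708  -30.6719 -22.8356  -0.1255  -0.9148   0.0002   0.1573   0.6196
  -0.0079]
```

Call:
{"op": "jog_arm", "data": {"plan": [[-1,[0.0015,0,0.0006],[0,0,0]],[-1,[0.0015,0,0.0006],[0,0,0]],[-1,[0.0005,0,0],[0,0,0]],[-1,[0,0,0],[0,0,0]]]}}

```text
clock: 18.25
tool_pos: [0.5865, 0.0523, 0.0625]
tool_rot: [[0.004, -0.308, -0.951], [-0.0, -0.951, 0.308], [-1.0, -0.001, -0.004]]
force: [-2.1, 1.0, 12.0]
opening: -0.002
```

```bash
python3 -c "
from h import *
avg(8)
im=env.grab_frame('scene')[...,::-1];cv2.imwrite('pics/s11.png',cv2.resize(im[110:240,175:375],None,fx=4,fy=4,interpolation=cv2.INTER_CUBIC))"
```

```text
t 18.65 F [-2.9545  0.6388 10.9338] sd [0.5395 0.3792 0.3505] Fz [11.2463 11.2655 11.3924 10.9386 11.0877 10.5509 10.4303 10.5587] 
P [0.5865 0.0523 0.0626] sd [0. 0. 0.] local 0.08110564930957996 -0.0004078389368344354 tq [ -0.4026 -29.482  -21.4565  -0.0446  -0.7239  -0.       0.109    0.4932
  -0.0112]
```

View pics/s11.png

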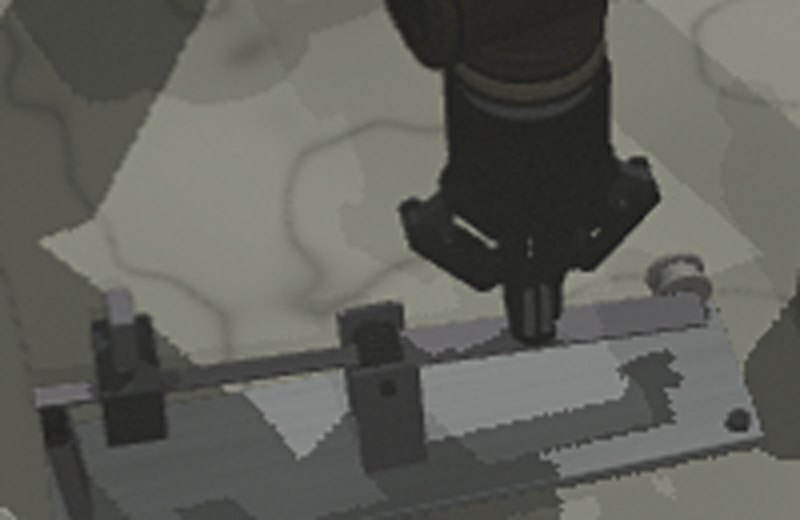

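```bash
cat > ang.py <<'E'
from h import *
from scipy.optimize import brentq
def angle(fa,fb):
    a=cv2.imread(fa);b=cv2.imread(fb)
    # pulley template in 4x zoomed crops (offset 175,110)
    best=[]
    for (x0,y0,x1,y1),P in (((646,232,714,284),lambda th:W(.172*np.cos(th)+.006*np.sin(th),0.012,.078-.172*np.sin(th)+.006*np.cos(th))),):
        t=a[y0:y1,x0:x1];r=cv2.matchTemplate(b[y0-20:y1+60,x0-30:x1+30],t,cv2.TM_CCOEFF_NORMED)
        _,m,_,l=cv2.minMaxLoc(r);du,dv=(l[0]-30)/4,(l[1]-20)/4
        f=lambda th:(proj('scene',[P(th)])-proj('scene',[P(0)]))[0]
        th=brentq(lambda q:f(q)[1]-dv,-.05,.3)
        print('score',m,'shift',du,dv,'pred du',f(th)[0],'theta',th,'pad mm',80*np.sin(th))
if __name__=="__main__":
    import sys; angle(sys.argv[1],sys.argv[2])
E
python3 ang.py pics/s10.png pics/s11.png; python3 ang.py pics/s10.png pics/s9.png
```

```text
score 0.934622585773468 shift -0.75 4.75 pred du -0.39006272905402284 theta 0.08744909358109083 pad mm 6.987014184679969
score 0.9964850544929504 shift 0.0 0.0 pred du 0.0 theta -6.571335159780441e-14 pad mm -5.257068127824353e-12
```

Call:
{"op": "jog_arm", "data": {"plan": [[-1,[0.001,0,0.0008],[0,0,0]],[-1,[0.0005,0,0.0008],[0,0,0]],[-1,[0,0,0],[0,0,0]],[-1,[0,0,0],[0,0,0]]]}}

```text
clock: 19.1
tool_pos: [0.5864, 0.0524, 0.0619]
tool_rot: [[0.008, -0.308, -0.951], [-0.001, -0.951, 0.308], [-1.0, -0.001, -0.008]]
force: [-1.0, 0.0, 12.0]
opening: -0.002
```

```bash
cat >> h.py <<'E'
def stack(name,n=8,cam='scene'):
    I=[];F=[];P=[]
    for i in range(n):
        I.append(env.grab_frame(cam).astype(float));s=env.sense();F.append(s['force']);P.append(s['tool_pos'])
    np.save('pics/'+name+'.npy',np.mean(I,0)[...,::-1]);F=np.array(F)
    P=np.mean(P,0);d=P[:2]-ORG;m=F.mean(0)
    print('t',s['clock'],'F',m,'se',F.std(0)/n**.5,'norm',np.linalg.norm(m),'Floc',m[:2]@AX,m[:2]@AY,'P',P,'local',d@AX,d@AY)
E
python3 -c "
from h import *
stack('p12a')"
```

```text
t 19.5 F [-1.0499 -0.5645 11.6235] se [0.1175 0.1452 0.2391] norm 11.684488357485076 Floc -0.8604474311803029 0.8249934471154641 P [0.5864 0.0524 0.0619] local 0.08113915416327537 -0.000364092666044599
```

Call:
{"op": "jog_arm", "data": {"plan": [[-1,[-0.005,0,-0.0007],[0,0,0]],[-1,[-0.006,0,-0.001],[0,0,0]],[-1,[-0.006,0,-0.001],[0,0,0]],[-1,[0,0,0],[0,0,0]],[-1,[0,0,0],[0,0,0]]]}}

```text
clock: 20.0
tool_pos: [0.5851, 0.0521, 0.0741]
tool_rot: [[-0.001, -0.308, -0.951], [0.0, -0.951, 0.308], [-1.0, 0.0, 0.001]]
force: [-0.2, -0.1, -0.3]
opening: 0.001
```

```bash
cat > ang.py <<'E'
from h import *
from scipy.optimize import brentq
def angle(fa,fb):
    a=np.load(f'pics/{fa}.npy').mean(2).astype(np.float32);b=np.load(f'pics/{fb}.npy').mean(2).astype(np.float32)
    for nm,(x,z,y),h in (('pulley',(.172,.006,.012),(9,7)),('fin',(-.124,.054,0),(5,5)),('railend',(-.166,.004,0),(6,5))):
        P=lambda th:W(x*np.cos(th)+z*np.sin(th),y,.078-x*np.sin(th)+z*np.cos(th))
        f=lambda th:(proj('scene',[P(th)])-proj('scene',[P(0)]))[0]
        c=proj('scene',[P(0)])[0];u,v=np.round(c).astype(int)
        g=f(.095)
        t=cv2.resize(a[v-h[1]:v+h[1],u-h[0]:u+h[0]],None,fx=8,fy=8,interpolation=cv2.INTER_CUBIC)
        m=10;B=cv2.resize(b[v-h[1]-m:v+h[1]+m,u-h[0]-m:u+h[0]+m],None,fx=8,fy=8,interpolation=cv2.INTER_CUBIC)
        r=cv2.matchTemplate(B,t,cv2.TM_CCOEFF_NORMED);_,s,_,l=cv2.minMaxLoc(r)
        du,dv=l[0]/8-m,l[1]/8-m
        th=brentq(lambda q:f(q)[1]-dv,-.2,.35)
        print(nm,np.round(c,1),'score',round(s,3),'shift',du,dv,'pred',f(th),'theta',round(th,4),'mm',round(80*np.sin(th),2))
if __name__=="__main__":
    import sys; angle(sys.argv[1],sys.argv[2])
E
python3 -c "
from h import *
stack('up')"; python3 ang.py up p12a
```

```text
t 20.4 F [ 0.0254 -0.175  -0.1853] se [0.1888 0.1927 0.1954] norm 0.2561260751739691 Floc -0.15867070032558717 -0.07803369336041482 P [0.5851 0.052  0.0739] local 0.08039296469937186 0.0008432567624759343
pulley [349.1 176.1] score 0.937 shift -0.875 5.125 pred [-0.446  5.125] theta 0.0943 mm 7.54
fin [203.4 193.3] score 0.851 shift 1.75 -4.375 pred [ 1.894 -4.375] theta 0.0934 mm 7.46
railend [186.6 213.6] score 0.877 shift -1.0 -5.125 pred [-1.0446 -5.125 ] theta 0.0975 mm 7.79
```

With the arm at 11.6 N, the vision check gives 7.5 to 7.8 mm from three features, so 12 N gives about 8 mm. That fits the preload scaled from the first press (5.57 N). The weight's place is good, so I'll make the final proving press, repeating the command that gave about 11.7 N and adding a little.

Call:
{"op": "jog_arm", "data": {"plan": [[-1,[0.004,0,0],[0,0,0]],[-1,[0.004,0,0.0005],[0,0,0]],[-1,[0.004,0,0.001],[0,0,0]],[-1,[0.003,0,0.0007],[0,0,0]],[-1,[0.0015,0,0.0005],[0,0,0]]]}}

```text
clock: 20.9
tool_pos: [0.5863, 0.0525, 0.0616]
tool_rot: [[0.007, -0.308, -0.951], [-0.001, -0.951, 0.308], [-1.0, -0.001, -0.007]]
force: [-0.8, -0.7, 12.9]
opening: 0.001
```

Call:
{"op": "jog_arm", "data": {"plan": [[-1,[0.0007,0,0],[0,0,0]],[-1,[0,0,0],[0,0,0]],[-1,[0,0,0],[0,0,0]]]}}

```text
clock: 21.2
tool_pos: [0.5863, 0.0524, 0.0613]
tool_rot: [[0.007, -0.308, -0.951], [-0.001, -0.951, 0.308], [-1.0, -0.001, -0.007]]
force: [-1.3, -0.2, 12.0]
opening: -0.001
```

```bash
python3 -c "
from h import *
stack('p12b',10)"; python3 ang.py up p12b
```

```text
t 21.7 F [-1.5822 -0.3878 12.1834] se [0.1685 0.1496 0.0966] norm 12.2917973844999 Floc -0.8562807985661021 1.3858390576457296 P [0.5863 0.0525 0.0614] local 0.08116418384157964 -0.00019943538928675984
pulley [349.1 176.1] score 0.919 shift -0.875 5.5 pred [-0.5055  5.5   ] theta 0.1012 mm 8.09
fin [203.4 193.3] score 0.838 shift 2.0 -4.75 pred [ 2.0859 -4.75  ] theta 0.1014 mm 8.1
railend [186.6 213.6] score 0.856 shift -1.25 -5.375 pred [-1.0745 -5.375 ] theta 0.1021 mm 8.16
```

At 12.2 N, vision reads 8.1 mm on all three features. I'll ease off slightly and hold for a second.

Call:
{"op": "jog_arm", "data": {"plan": [[-1,[-0.0004,0,0],[0,0,0]],[-1,[0,0,0],[0,0,0]],[-1,[0,0,0],[0,0,0]],[-1,[0,0,0],[0,0,0]],[-1,[0,0,0],[0,0,0]]]}}

```text
clock: 22.2
tool_pos: [0.5863, 0.0524, 0.0618]
tool_rot: [[0.007, -0.308, -0.951], [-0.001, -0.951, 0.308], [-1.0, -0.001, -0.007]]
force: [-1.6, -0.4, 12.6]
opening: -0.003
```

```bash
python3 -c "
from h import *
stack('p12c',14)"; python3 ang.py up p12c
```

```text
t 22.9 F [-0.9361 -0.3571 11.9598] se [0.1291 0.1487 0.1106] norm 12.001678995544795 Floc -0.6280353531789228 0.7806508581815623 P [0.5863 0.0524 0.0618] local 0.08115391616936815 -0.0001983923290541218
pulley [349.1 176.1] score 0.92 shift -0.875 5.25 pred [-0.4654  5.25  ] theta 0.0966 mm 7.72
fin [203.4 193.3] score 0.837 shift 1.875 -4.5 pred [ 1.9575 -4.5   ] theta 0.0961 mm 7.68
railend [186.6 213.6] score 0.876 shift -1.125 -5.125 pred [-1.0446 -5.125 ] theta 0.0975 mm 7.79
```

A steady 12.0 N held for about 1.2 s. The pad was 7.7 mm down by vision and 8.4 mm by kinematics, both inside 7 to 9 mm. Raising gently now and moving clear.

Call:
{"op": "jog_arm", "data": {"plan": [[-1,[-0.005,0,0],[0,0,0]],[-1,[-0.006,0,0],[0,0,0]],[-1,[-0.01,0,0],[0,0,0]],[-1,[-0.03,0,0],[0,0,0]],[-1,[-0.04,0,0],[0,0,0]]]}}

```text
clock: 23.4
tool_pos: [0.5802, 0.0531, 0.1464]
tool_rot: [[-0.008, -0.308, -0.951], [0.001, -0.951, 0.308], [-1.0, 0.002, 0.008]]
force: [1.2, -0.5, 1.1]
opening: 0.001
```

Call:
{"op": "jog_arm", "data": {"plan": [[-1,[-0.02,0,0],[0,0,0]],[-1,[0,0,0],[0,0,0]],[-1,[0,0,0],[0,0,0]],[-1,[0,0,0],[0,0,0]]]}}

```text
clock: 23.8
tool_pos: [0.5814, 0.053, 0.1663]
tool_rot: [[-0.005, -0.308, -0.951], [0.0, -0.951, 0.308], [-1.0, 0.001, 0.004]]
force: [-0.0, -0.2, 0.3]
opening: 0.003
```

```bash
python3 -c "
from h import *
stack('end',4)
im=np.load('pics/end.npy').astype(np.uint8);cv2.imwrite('pics/end.png',im)"; python3 ang.py up end
```

```text
t 24.0 F [-0.0323 -0.3944  0.1222] se [0.3184 0.2278 0.227 ] norm 0.41419234102513297 Floc -0.38523358557408816 -0.09071440121639934 P [0.5817 0.0529 0.1666] local 0.08019725413755373 0.004278790337842106
pulley [349.1 176.1] score 0.977 shift 0.0 0.0 pred [0. 0.] theta 0.0 mm 0.0
fin [203.4 193.3] score 0.78 shift -4.0 -8.625 pred [ 4.3485 -8.625 ] theta 0.1845 mm 14.68
railend [186.6 213.6] score 0.807 shift 0.25 0.125 pred [0.0362 0.125 ] theta -0.0024 mm -0.2
```

View pics/end.png

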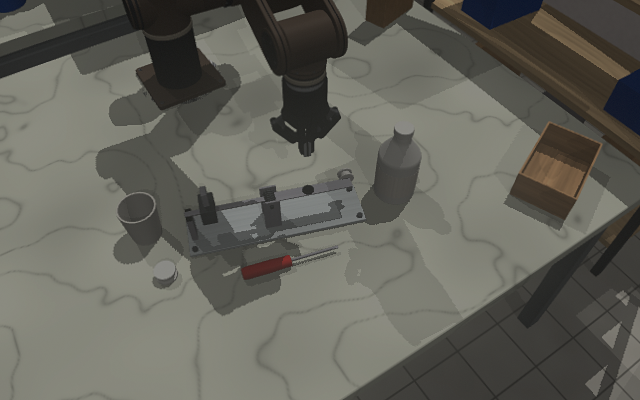

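The arm is up: the pulley and rail end read zero shift. The gripper is clear at (307,150) and the bystanders at (137,215), (165,272), (265,267) and (397,165) are where they were. The fin match disagrees, with a poor score (0.78). In this picture the fin still stands at about (205,190), so the template was probably fooled by a shadow. Handing in.

```bash
python3 -c "
from plant import env
print(env.hand_in(), env.sense()['clock'])"
```

```text
the job is handed in; nothing more can be done
the job is handed in; nothing more can be done
```

The tensioner is set and handed in at about 24 s: a steady 12 N press now puts the pad about 8 mm down. I gripped the fin and slid the weight from about 32 mm to 124 mm from the hinge, which puts it at about 98 mm on its rail.

- **First press:** it showed a preload of about 1.45 N and 0.8 N/mm. That put the target at about 124 mm.
- **Proof press:** it averaged 12.2 N over 0.5 s, then 12.0 N over 0.7 s after I eased off slightly. No reading passed 13 N.
- **Deflection:** the camera gave 8.1 mm at 12.2 N and 7.7 mm at 12.0 N. The tool height gave 8.8 and 8.4 mm, and the difference is probably give in the fingers. Both are inside 7 to 9 mm.
- **At the end:** the arm was back up, with the pulley and rail end at their starting positions. The force was near zero, the gripper was clear of everything, and the bystanders looked unmoved in the last picture.

Two checks disagreed:
- **Fingertip height:** touching the pad showed the shut fingertips about 17 mm behind the quoted tool point, not 8 mm ahead of it. I took the contact height by feel and used it for the grasp and the presses.
- **Fin check:** the last image match on the fin was wrong, with a poor score, probably because of a shadow. In the picture the fin looked to be where I left it.

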